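# Open the bar clamp on a mended corkscrew case

## Task

The glue on the little wooden corkscrew case has set, so open the bar clamp that holds it: press down the ratchet release plate on the sliding jaw, and keeping it pressed push the jaw back along its bar, away from the case, until it is fully home against the end block. Then let the plate spring up again and come away. Leave the case standing in place on the clamp's rests, and do not disturb the cup of corks, the bottle lock or the corkscrew.

Things in the scene. Friction and masses are not known exactly. Their poses are not given: they have to be found in the camera images.
- clamp: Bar clamp screwed to the counter: wooden base board 110 x 350 x 16 mm, steel bar above it. Origin on the counter under the board's middle; z up; y along the bar, the way the sliding jaw opens. Fixed jaw at y -175 to -150 mm, 90 mm wide, 108 mm high; two wooden rests, 58 mm high, at y -148 to -62 mm; end block at y 144 to 175 mm, 66 mm high.
- jaw (a joint): How far the sliding jaw is pushed back along the bar (m): 0 closed on the case, 0.110 fully home against the end block; starts at 0 to 0.002. Teeth under the bar lock it (up to 3 mm of play) while the release is up; with the release down it slides with about 1.5 N of drag. Its dark steel carriage is 92 mm long, 60 mm wide; at the case end stands a jaw plate 76 mm wide, top 108 mm high.
- lug_face (a point): Centre of the inner face (it looks back at the case) of the push lug, an upright plate at the far end of the carriage, 60 mm wide, 12 mm thick, top 106 mm above the counter. The point is 85 mm above the counter; axes as the clamp's; it moves with the jaw. Pushing this face along the clamp's +y opens the jaw. Between jaw plate and lug is a 68 mm long pocket, open above and at both sides.
- release (a joint): How far the release plate is pressed down (m): 0 up, 0.009 fully down on its stop. It is sprung: about 3 N starts it, 6 N holds it fully down, and it comes up when let go. The jaw is free once it is down more than 0.006.
- release_top (a point): Centre of the top of the release plate, a flat ribbed steel thumb plate 32 mm across the bar and 54 mm along it, the floor of the pocket between jaw plate and lug: 78 mm above the counter when up, 69 mm fully down. It moves straight down and travels with the jaw. The lug's inner face is 29 mm from this point along the clamp's +y. Axes as the clamp's.
- case: The mended wooden corkscrew case, 100 mm across the bar, 90 mm along it, 45 mm high, about 0.3 kg, loose, standing on the rests between the jaws with about 1 mm of play. Origin at the centre of its underside, 58 mm above the counter; z up.
- cork_cup: Tin cup 72 mm wide and 80 mm high with three corks standing in it (102 mm high in all). Loose, on the counter. Origin at the centre of its underside.
- bottle_lock: Brass bottle lock with a steel shackle, 42 mm wide, 75 mm high. Loose, upright on the counter. Origin at the centre of its underside.
- corkscrew: Stag-antler corkscrew lying on the counter: antler handle about 130 mm long along its y, screw pointing 97 mm along its +x, 26 mm high. Loose. Origin on the counter at the middle of the handle.
Not all that is in view belongs to the job. What is meant by the case is not yellow, and is the smaller of those in its own colour.

How it is judged:
By the outcome, as a careful person would: the job done as asked, in the order asked, and still so for the second after the job is handed in, with the robot touching nothing.
It also fails if it takes over 32 s, if anything falls off the work surface, if the arm or the gripper's body presses on something with over 40 N, if the wrist force passes 120 N, or if a joint passes its speed limit or range.

## Robot

A 7-joint arm with a two-finger parallel gripper is mounted at the origin on the work surface. World frame = base frame: x ahead of the robot, y to its left, z up, the work surface at z = 0. Lengths are in m, angles in rad, forces in N, time in s.
With the tool pointing down it reaches from about 0.425 to 0.875 m from the base axis. Payload 8.4 kg.
Tool frame: the origin (TCP) lies at the centre of the arm's flange, where the gripper is bolted on; the fingertips stand 173 mm ahead of it and the grasp point (between the pads) lies 155 mm ahead of it (env.nose_length is the distance from the TCP to the fingertips, in m); z points along the fingers, y is the direction in which the jaws open and shut (so a half turn about z gives the same grasp; the last joint's range is limited). The gripper opens to 85 mm and grips with 20 to 120 N. Pads are 22 mm wide; open, the fingers measure 114 mm over their backs; the gripper's body (76 mm by 85 mm) begins 54 mm behind the grasp point. The pads swing forward as they close: fully open they stand 13 mm farther back than shut.
Start: joints at [1.159, 0.333, 0.04, 1.465, -0.013, 1.343, -0.059], TCP at [0.2, -0.618, 0.405] pointing down, gripper open.
Joint ranges: [-2.58, 2.58], [-0.38, 2.09], [-1.3, 1.39], [0.25, 2.4], [-1.5, 4.64], [0.08, 2.09], [-2.65, 2.65]. Speed limits (rad/s): [2.22, 2.22, 2.79, 2.79, 3.14, 3.14, 3.14].

## Interface

Orientations are given as a rotation vector (axis times angle).
In Python, from rig import env gives the robot as it stands. The module is installed in compiled form; this text tells all that it offers.
- The arm moves only by the tool servo_tool, never from a script. Its arguments are lists of equal length, an entry for each row: "linear": the shift along the tool's x, y, z in units of 40 mm (1.0 is 40 mm), a list of three; "angular": the turn, a rotation vector about the tool's x, y, z in units of 5 degrees (1.0 is 5 degrees), a list of three; "gripper": the finger opening in mm, from 0 to 85.4. A call has 1 to 10 rows; each row shifts and turns the commanded pose from where the row before left it, along the tool's axes as they then stand; what a row does not reach is not made up. A row lasts 1/12 s, in which the tool goes at most 41.7 mm and 7.16 degrees, less where a joint would pass 70% of its speed; a pose out of reach is approached as far as the arm can. A call is refused whole if a number of a shift passes 1 or a number of a turn 1, either way. A call with a gripper value outside its range is refused whole. The fingers move at their own pace and stop on an object; the grip force is fixed at half the most. Time passes only in rows, so rows that do not move let the fingers close. It gives the time, the measured TCP pose, the force and the opening at its end, in the units of the state.
- env.get_obs(): the state, without advancing time (a new reading comes with each control period).
- env.camera(name): name is "scene" or "top"; returns the picture (480x640x3 uint8, red, green, blue); there is no depth.
- env.calibration(name): a dict with "mtx" (3x3 intrinsics, pixels), "R" (3x3) and "t" (3): a world point X has camera coordinates R X + t. Camera axes: x right, y down, z forward; pixel columns grow to the right and rows downward; lengths in m; the calibration is good to about 2 mm. A picture is of the moment at which its call begins. calibration takes no time and is no camera call.
- env.job_done(): hands the job in, once; it reports no verdict.
The state is a dict: "time": time; "joint_positions": joint angles; "joint_velocities": joint speeds; "effort": joint torques, N m; "position": TCP position; "eef_rot": TCP orientation; "wrist_force": force on the tool from outside, world axes, zero at the start; "torque": the same for the moment, N m; "grip_width": finger opening in m.
Only numpy, scipy, OpenCV 4.12 (cv2) and the standard library are available. Lean on these libraries where they do the work, as an engineer would, in place of code of your own. Each camera call takes 0.05 s, during which the arm holds its last target. There are 200 camera calls.

## Working session

There is one attempt and no reset: what is moved stays moved. The work goes in short steps, Python scripts to look and compute and a tool call to move; the robot and the scene stay as the last step left them, time stands still between calls to the robot, and variables do not carry over. Pictures are saved under pics/ and viewed, about 8 in all and at most 12, crops included, and the job is handed in when it is done.

Besides the shell and the picture viewer there is one more tool, called after ">>>" by a JSON object that holds its "method" and its "body", one argument or row to a line. servo_tool: Moves the arm, as the interface text tells. Its arguments: {"type":"object","properties":{"linear":{"type":"array"},"angular":{"type":"array"},"gripper":{"type":"array"}},"required":["linear","angular","gripper"]}

```bash
mkdir -p pics
python3 - <<'E'
from rig import env
import cv2
o=env.get_obs()
for k,v in o.items(): print(k,v)
for n in("scene","top"):
    cv2.imwrite(f"pics/{n}0.png",env.camera(n)[:,:,::-1]); c=env.calibration(n); print(n,c)
E
```

```text
time 0.0
joint_positions [ 1.15883111  0.33391866  0.03987281  1.46629399 -0.01341111  1.34331094
 -0.05851278]
joint_velocities [ 0.00116965  0.00110546  0.00252188  0.00090322 -0.00222919  0.00052608
 -0.00037117]
effort [ 2.83467998e-04 -6.58553410e+01  1.36554535e+00 -4.05564666e+01
  1.67348870e-02  1.27481020e-02 -3.35003961e-05]
position [ 0.19993537 -0.61829391  0.40380488]
eef_rot [-3.10165819e+00 -4.88987805e-01  5.64434633e-04]
wrist_force [ 0.54802983 -0.55296752  0.43743754]
torque [ 0.00273227 -0.02552102  0.04563978]
grip_width 0.08552061078835159
scene {'mtx': array([[504.98862261,   0.        , 315.04651991],
       [  0.        , 504.98862261, 239.07478312],
       [  0.        ,   0.        ,   1.        ]]), 'R': array([[ 0.37191663,  0.92803969, -0.02050251],
       [ 0.66204892, -0.28067185, -0.69492053],
       [-0.65066831,  0.24487884, -0.7187942 ]]), 't': array([-0.15153135, -0.37209422,  1.37280686])}
top {'mtx': array([[544.51755244,   0.        , 316.72679694],
       [  0.        , 544.51755244, 233.26218773],
       [  0.        ,   0.        ,   1.        ]]), 'R': array([[ 0.02301345, -0.9996417 , -0.01366957],
       [-0.99759222, -0.0220672 , -0.06574796],
       [ 0.06542275,  0.01514974, -0.99774263]]), 't': array([-0.07340393,  0.61217814,  1.2022319 ])}
```

View pics/scene0.png

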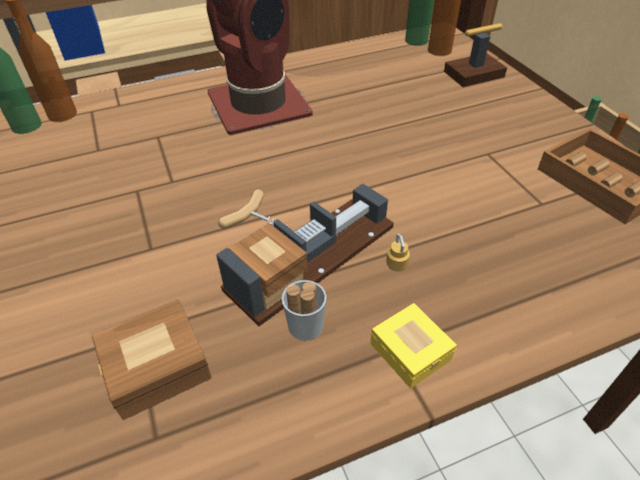

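View pics/top0.png

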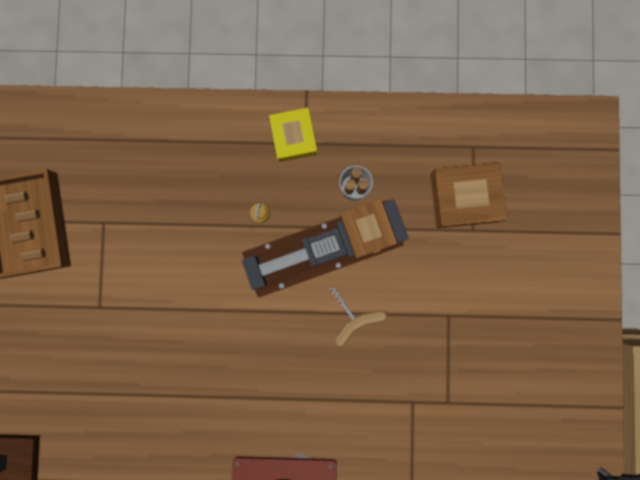

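The scene view shows the clamp centred near (310,255), with the fixed jaw at (240,285) and the end block at (370,203). In the top view the end block is at (254,271), the release plate at (325,247) and the fixed jaw at (397,221). The cup is at (356,183), the lock at (259,212) and the corkscrew at (355,315). I'll take enlarged crops to measure from.

Run:
```python
import cv2
a=cv2.imread("pics/top0.png")[190:310,230:420]; cv2.imwrite("pics/topc.png",cv2.resize(a,None,fx=4.2,fy=4.2,interpolation=cv2.INTER_CUBIC))
a=cv2.imread("pics/scene0.png")[180:330,210:400]; cv2.imwrite("pics/scc.png",cv2.resize(a,None,fx=4,fy=4,interpolation=cv2.INTER_CUBIC))
```

```text
(no output)
```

View pics/topc.png

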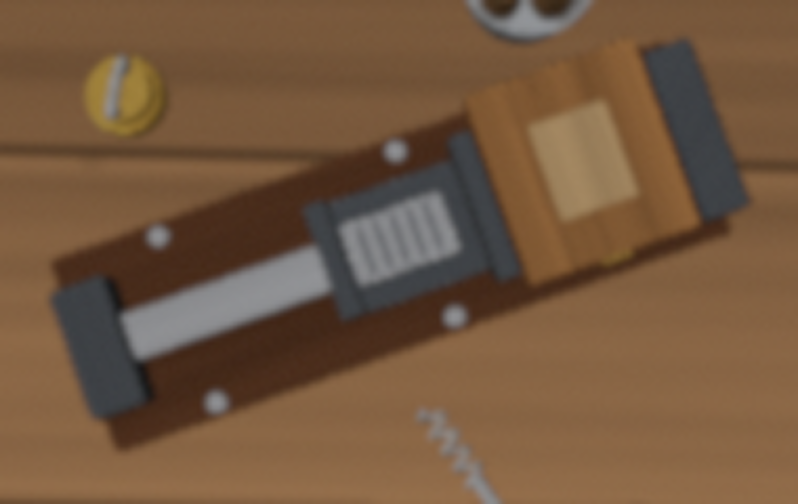

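View pics/scc.png

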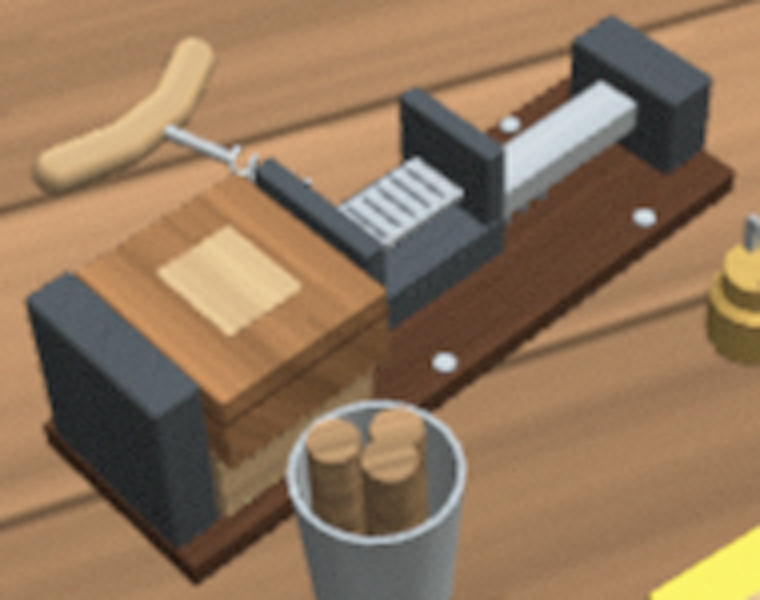

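```bash
cat > fit.py <<'E'
from rig import env
import numpy as np, cv2
from scipy.optimize import least_squares
C={n:env.calibration(n) for n in("scene","top")}
def proj(n,X):
    c=C[n]; p=(np.atleast_2d(X)@c["R"].T+c["t"])@c["mtx"].T; return p[:,:2]/p[:,2:]
T=[((53,262),(55,175,16)),((122,450),(-55,175,16)),((732,232),(-55,-175,16)),((645,48),(45,-150,108)),((690,40),(45,-175,108)),((748,205),(-45,-175,108)),((703,219),(-45,-150,108))]
S=[((733,178),(55,175,16)),((197,582),(55,-175,16)),((47,430),(-55,-175,16)),((28,298),(-45,-175,108)),((70,272),(-45,-150,108)),((200,385),(45,-150,108)),((157,418),(45,-175,108))]
D={"top":(np.array([p for p,_ in T])/4.2+[230,190],np.array([q for _,q in T])/1e3),
   "scene":(np.array([p for p,_ in S])/4+[210,180],np.array([q for _,q in S])/1e3)}
def W(v,q):
    q=np.atleast_2d(q);c,s=np.cos(v[2]),np.sin(v[2])
    return q@np.array([[c,-s,0],[s,c,0],[0,0,1]]).T+[v[0],v[1],0]
def solve(ns):
    return least_squares(lambda v:np.concatenate([(proj(n,W(v,D[n][1]))-D[n][0]).ravel() for n in ns]),[.5,0,.3],loss="soft_l1")
E
python3 - <<'E'
from fit import *
for ns in(["top"],["scene"],["top","scene"]):
    r=solve(ns); print(ns,r.x.round(4),np.abs(r.fun).round(1))
v=r.x
print("rel",W(v,(0,-.007,.078)),"lug",W(v,(0,.022,.085)))
for n,o,s in(("top",[230,190],4.2),("scene",[210,180],4)):
  print(n,"rel",(proj(n,W(v,[(0,-.007,.078),(.03,.034,.106),(-.03,.034,.106),(.03,.022,.106),(.038,-.058,.108),(-.038,-.058,.108)]))-o)*s)
from scipy.spatial.transform import Rotation as R
o=env.get_obs();M=R.from_rotvec(o["eef_rot"]).as_matrix();print(M.round(3)); print("clampy",W(v,(0,1,0))-W(v,(0,0,0)), "clampx",W(v,(1,0,0))-W(v,(0,0,0)))
E
```

```text
['top'] [ 0.58   -0.0742  0.3689] [1.2 0.5 1.4 1.  0.4 0.2 0.4 0.7 0.1 1.5 1.4 0.3 0.8 0.5]
['scene'] [ 0.586  -0.0761  0.3723] [1.8 2.1 0.3 2.  1.1 0.8 1.4 0.8 0.3 0.4 1.5 1.  0.2 1.4]
['top', 'scene'] [ 0.5822 -0.0754  0.3756] [0.6 0.9 0.5 0.5 0.9 1.7 0.2 0.8 0.4 3.  1.9 1.9 1.4 1.  1.  3.6 0.2 3.8
 1.1 2.2 1.4 0.6 0.3 1.8 1.5 0.7 0.1 0.4]
rel [[ 0.5847771  -0.08192631  0.078     ]] lug [[ 0.5741393  -0.05494785  0.085     ]]
top rel [[405.37650158 231.8910661 ]
 [307.17054075 201.2953781 ]
 [348.85719028 314.93330745]
 [329.86266389 192.94295378]
 [475.54957889 121.8857181 ]
 [529.18072329 265.67808947]]
scene rel [[394.44984504 200.68675962]
 [505.83440122 144.50962226]
 [413.59680265  80.76018239]
 [486.6639198  157.59722391]
 [364.94997176 255.74214244]
 [249.03558411 166.4504175 ]]
[[ 0.951  0.308 -0.001]
 [ 0.308 -0.951  0.001]
 [-0.    -0.001 -1.   ]]
clampy [[-0.36682078  0.93029163  0.        ]] clampx [[0.93029163 0.36682078 0.        ]]
```

>>> {"method": "servo_tool", "body": {
  "linear": [
    [0, 0, 0],
    [0.69, -0.457, 0],
    [0.69, -0.457, 0],
    [0.69, -0.457, 0],
    [0.69, -0.457, 0],
    [0.69, -0.457, 0],
    [0.69, -0.457, 0],
    [0.69, -0.457, 0],
    [0.69, -0.457, 0],
    [0.69, -0.457, 0]
  ],
  "angular": [
    [0, 0, -0.66],
    [0, 0, 0],
    [0, 0, 0],
    [0, 0, 0],
    [0, 0, 0],
    [0, 0, 0],
    [0, 0, 0],
    [0, 0, 0],
    [0, 0, 0],
    [0, 0, 0]
  ],
  "gripper": [0, 0, 0, 0, 0, 0, 0, 0, 0, 0]
}}

```text
time: 0.93
position: [0.3726, -0.3736, 0.4045]
eef_rot: [-3.088, -0.578, 0.001]
wrist_force: [0.6, -0.5, -0.1]
grip_width: 0.0003
```

>>> {"method": "servo_tool", "body": {
  "linear": [
    [0.69, -0.457, 0],
    [0.69, -0.457, 0],
    [0.69, -0.457, 0],
    [0.69, -0.457, 0],
    [0.69, -0.457, 0],
    [0.69, -0.457, 0],
    [0.69, -0.457, 0],
    [0.69, -0.457, 0],
    [0.69, -0.457, 0],
    [0.69, -0.457, 0]
  ],
  "angular": [
    [0, 0, 0],
    [0, 0, 0],
    [0, 0, 0],
    [0, 0, 0],
    [0, 0, 0],
    [0, 0, 0],
    [0, 0, 0],
    [0, 0, 0],
    [0, 0, 0],
    [0, 0, 0]
  ],
  "gripper": [0, 0, 0, 0, 0, 0, 0, 0, 0, 0]
}}

```text
time: 1.77
position: [0.5637, -0.1035, 0.4045]
eef_rot: [-3.088, -0.578, 0.001]
wrist_force: [0.1, -0.5, 0.0]
grip_width: -0.0001
```

>>> {"method": "servo_tool", "body": {
  "linear": [
    [0.69, -0.457, 0],
    [0, 0, 0]
  ],
  "angular": [
    [0, 0, 0],
    [0, 0, 0]
  ],
  "gripper": [0, 0]
}}

```text
time: 1.93
position: [0.5844, -0.0709, 0.4042]
eef_rot: [-3.082, -0.59, -0.002]
wrist_force: [-1.0, 1.4, 0.1]
grip_width: 0.0001
```

>>> {"method": "servo_tool", "body": {
  "linear": [
    [0, 0, 0.9],
    [0, 0, 0.9],
    [0, 0, 0.6],
    [0, 0, 0]
  ],
  "angular": [
    [0, 0, 0],
    [0, 0, 0],
    [0, 0, 0],
    [0, 0, 0]
  ],
  "gripper": [0, 0, 0, 0]
}}

```text
time: 2.27
position: [0.5802, -0.0779, 0.303]
eef_rot: [-3.085, -0.578, 0.014]
wrist_force: [-1.5, -0.0, 0.1]
grip_width: -0.0001
```

Run:
```python
from fit import *
o=env.get_obs(); p=o["position"]; print(p,o["eef_rot"])
a=env.camera("scene")[:,:,::-1]; b=a[140:290,210:400]; cv2.imwrite("pics/s1.png",cv2.resize(b,None,fx=4,fy=4,interpolation=cv2.INTER_CUBIC))
print("tip px crop",(proj("scene",p-[0,0,.173])-[210,140])*4)
```

```text
[ 0.58018583 -0.07794876  0.30296288] [-3.08482525 -0.57812392  0.01355574]
tip px crop [[395.57783005 267.20539765]]
```

View pics/s1.png

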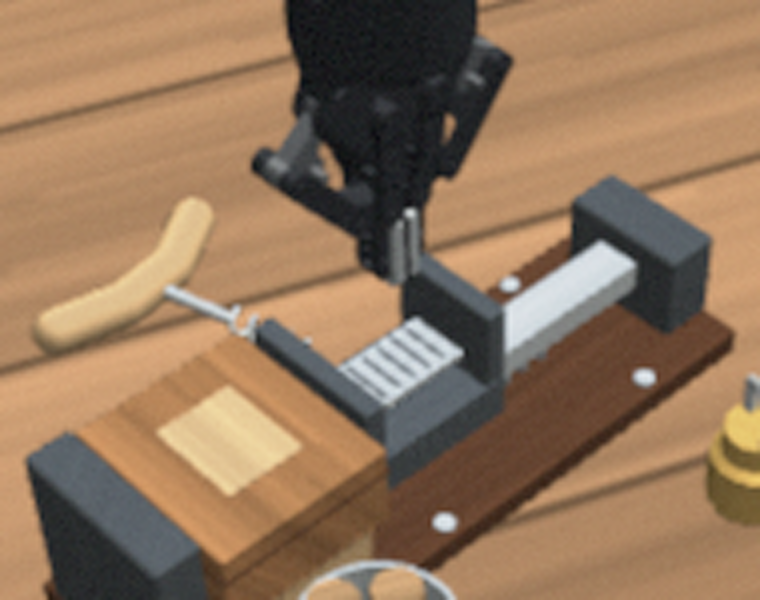

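The closed finger tips are at about crop (397,277), above the release plate at (402,360). The gripper knuckles stick out at (265,160) and (505,55), so I'll check whether they clear the jaw plate and lug, and whether the tip lines up with the plate.

Run:
```python
from fit import *
p=env.get_obs()["position"]; tip=p-[0,0,.173]
cy=np.array([-.3625,.932,0]);cx=np.array([.932,.3625,0])
f=lambda X:((proj("scene",X)-[210,140])*4).round(0)
print("tip at .078",f(tip*[1,1,0]+[0,0,.078]), "per mm cx,cy,z", [(f(tip+.1*d)-f(tip))/100 for d in (cx,cy,np.array([0,0,1]))])
for px in((265,160),(505,55),(452,175),(250,160)):
    r=least_squares(lambda u:(((proj("scene",tip+u[0]*cy+[0,0,u[1]])-[210,140])*4)[0]-px),[0,.05]); print(px,r.x)
# plate corners in image -> clamp-frame coordinates rel. to tip, at z=.078
for px in((418,318),(465,358),(385,402),(338,372),(403,360)):
    r=least_squares(lambda u:(((proj("scene",(tip+u[0]*cx+u[1]*cy)*[1,1,0]+[0,0,.078])-[210,140])*4)[0]-px),[0,0]); print(px,r.x)
```

```text
tip at .078 [[400. 353.]] per mm cx,cy,z [array([[1.65, 1.17]]), array([[ 1.61, -1.03]]), array([[-0.07, -1.85]])]
(265, 160) [-0.06522774  0.09510044]
(505, 55) [0.06563024 0.07701147]
(452, 175) [0.03399644 0.02979506]
(250, 160) [-0.07233892  0.09918352]
(418, 318) [-0.01107616  0.02172762]
(465, 358) [0.02299339 0.01908888]
(385, 402) [ 0.0181124  -0.02562287]
(338, 372) [-0.01057627 -0.02817104]
(403, 360) [ 0.00428863 -0.00193887]
```

>>> {"method": "servo_tool", "body": {
  "linear": [
    [0.05, 0, 0.4],
    [0, 0, 0.4],
    [0, 0, 0.25],
    [0, 0, 0],
    [0, 0, 0]
  ],
  "angular": [
    [0, 0, 0],
    [0, 0, 0],
    [0, 0, 0],
    [0, 0, 0],
    [0, 0, 0]
  ],
  "gripper": [0, 0, 0, 0, 0]
}}

```text
time: 2.73
position: [0.5844, -0.0772, 0.2677]
eef_rot: [3.088, 0.578, 0.001]
wrist_force: [0.3, -0.1, -0.7]
grip_width: 0.0002
```

>>> {"method": "servo_tool", "body": {
  "linear": [
    [0, 0, 0.1],
    [0, 0, 0.1],
    [0, 0, 0]
  ],
  "angular": [
    [0, 0, 0],
    [0, 0, 0],
    [0, 0, 0]
  ],
  "gripper": [0, 0, 0]
}}

```text
time: 2.98
position: [0.5841, -0.0772, 0.2586]
eef_rot: [3.088, 0.578, 0.0]
wrist_force: [0.5, 0.4, 0.3]
grip_width: 0.0
```

>>> {"method": "servo_tool", "body": {
  "linear": [
    [0, 0, 0.1],
    [0, 0, 0.1],
    [0, 0, 0.1],
    [0, 0, 0]
  ],
  "angular": [
    [0, 0, 0],
    [0, 0, 0],
    [0, 0, 0],
    [0, 0, 0]
  ],
  "gripper": [0, 0, 0, 0]
}}

```text
time: 3.32
position: [0.5843, -0.0771, 0.2463]
eef_rot: [3.088, 0.578, 0.001]
wrist_force: [-1.0, 0.1, 3.5]
grip_width: -0.0
```

>>> {"method": "servo_tool", "body": {
  "linear": [
    [0, 0, 0.1],
    [0, 0, 0],
    [0, 0, 0]
  ],
  "angular": [
    [0, 0, 0],
    [0, 0, 0],
    [0, 0, 0]
  ],
  "gripper": [0, 0, 0]
}}

```text
time: 3.57
position: [0.5843, -0.0771, 0.2431]
eef_rot: [3.088, 0.578, 0.001]
wrist_force: [-0.8, -0.3, 5.6]
grip_width: 0.0003
```

>>> {"method": "servo_tool", "body": {
  "linear": [
    [0, 0, 0.06],
    [0, 0, 0],
    [0, 0, 0]
  ],
  "angular": [
    [0, 0, 0],
    [0, 0, 0],
    [0, 0, 0]
  ],
  "gripper": [0, 0, 0]
}}

```text
time: 3.82
position: [0.5845, -0.0775, 0.2424]
eef_rot: [3.087, 0.577, 0.002]
wrist_force: [-6.4, -1.4, 18.9]
grip_width: 0.0
```

>>> {"method": "servo_tool", "body": {
  "linear": [
    [0, -0.05, -0.01],
    [0, -0.1, 0],
    [0, -0.1, 0],
    [0, -0.1, 0],
    [0, 0, 0]
  ],
  "angular": [
    [0, 0, 0],
    [0, 0, 0],
    [0, 0, 0],
    [0, 0, 0],
    [0, 0, 0]
  ],
  "gripper": [0, 0, 0, 0, 0]
}}

```text
time: 4.23
position: [0.5793, -0.064, 0.2425]
eef_rot: [3.087, 0.578, 0.002]
wrist_force: [-3.8, -0.4, 15.1]
grip_width: 0.0001
```

>>> {"method": "servo_tool", "body": {
  "linear": [
    [0, -0.1, 0],
    [0, -0.1, 0],
    [0, -0.1, 0],
    [0, -0.1, 0],
    [0, 0, 0]
  ],
  "angular": [
    [0, 0, 0],
    [0, 0, 0],
    [0, 0, 0],
    [0, 0, 0],
    [0, 0, 0]
  ],
  "gripper": [0, 0, 0, 0, 0]
}}

```text
time: 4.65
position: [0.5735, -0.049, 0.2424]
eef_rot: [3.087, 0.578, 0.002]
wrist_force: [-5.6, 0.1, 15.7]
grip_width: 0.0003
```

>>> {"method": "servo_tool", "body": {
  "linear": [
    [0, -0.15, 0],
    [0, -0.15, 0],
    [0, -0.15, 0],
    [0, -0.15, 0],
    [0, -0.15, 0],
    [0, -0.15, 0],
    [0, -0.15, 0],
    [0, -0.15, 0],
    [0, -0.15, 0],
    [0, 0, 0]
  ],
  "angular": [
    [0, 0, 0],
    [0, 0, 0],
    [0, 0, 0],
    [0, 0, 0],
    [0, 0, 0],
    [0, 0, 0],
    [0, 0, 0],
    [0, 0, 0],
    [0, 0, 0],
    [0, 0, 0]
  ],
  "gripper": [0, 0, 0, 0, 0, 0, 0, 0, 0, 0]
}}

```text
time: 5.48
position: [0.5539, 0.002, 0.2424]
eef_rot: [3.087, 0.579, 0.002]
wrist_force: [-3.7, -1.2, 14.6]
grip_width: -0.0002
```

Run:
```python
from fit import *
o=env.get_obs(); p=o["position"]; print(p,o["wrist_force"],o["time"])
a=env.camera("scene")[:,:,::-1]; b=a[140:290,210:400]; cv2.imwrite("pics/s2.png",cv2.resize(b,None,fx=4,fy=4,interpolation=cv2.INTER_CUBIC))
```

```text
[0.55386233 0.00201606 0.242429  ] [-3.73536563 -1.21197165 14.56749635] 5.4833
```

View pics/s2.png

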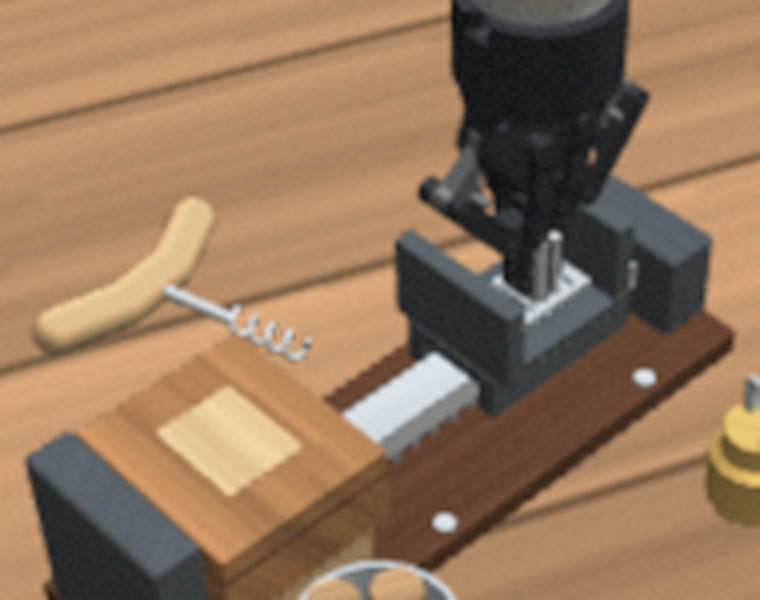

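The jaw has followed the tool by about 85 mm. Tips are at crop (545,290), a small gap to the end block remains near (640,270), and the case is undisturbed. I'll carry on to the stop.

>>> {"method": "servo_tool", "body": {
  "linear": [
    [0, -0.1, 0],
    [0, -0.1, 0],
    [0, -0.1, 0],
    [0, -0.1, 0],
    [0, -0.1, 0],
    [0, 0, 0]
  ],
  "angular": [
    [0, 0, 0],
    [0, 0, 0],
    [0, 0, 0],
    [0, 0, 0],
    [0, 0, 0],
    [0, 0, 0]
  ],
  "gripper": [0, 0, 0, 0, 0, 0]
}}

```text
time: 6.03
position: [0.5468, 0.0203, 0.2424]
eef_rot: [3.087, 0.579, 0.003]
wrist_force: [-4.6, 0.3, 16.1]
grip_width: -0.0
```

>>> {"method": "servo_tool", "body": {
  "linear": [
    [0, -0.07, 0],
    [0, -0.07, 0],
    [0, 0, 0]
  ],
  "angular": [
    [0, 0, 0],
    [0, 0, 0],
    [0, 0, 0]
  ],
  "gripper": [0, 0, 0]
}}

```text
time: 6.28
position: [0.5451, 0.0246, 0.2424]
eef_rot: [3.086, 0.578, 0.003]
wrist_force: [-1.8, -2.4, 15.4]
grip_width: 0.0001
```

>>> {"method": "servo_tool", "body": {
  "linear": [
    [0, -0.07, 0],
    [0, 0, 0]
  ],
  "angular": [
    [0, 0, 0],
    [0, 0, 0]
  ],
  "gripper": [0, 0]
}}

```text
time: 6.45
position: [0.5445, 0.0264, 0.2425]
eef_rot: [3.085, 0.576, 0.005]
wrist_force: [0.7, -5.3, 12.5]
grip_width: 0.0003
```

>>> {"method": "servo_tool", "body": {
  "linear": [
    [0, -0.07, 0],
    [0, -0.07, 0],
    [0, -0.07, 0],
    [0, 0, 0]
  ],
  "angular": [
    [0, 0, 0],
    [0, 0, 0],
    [0, 0, 0],
    [0, 0, 0]
  ],
  "gripper": [0, 0, 0, 0]
}}

```text
time: 6.78
position: [0.5416, 0.0344, 0.2424]
eef_rot: [3.086, 0.576, 0.006]
wrist_force: [1.4, -4.6, 11.1]
grip_width: 0.0001
```

>>> {"method": "servo_tool", "body": {
  "linear": [
    [0, -0.05, 0],
    [0, -0.05, 0],
    [0, 0, 0]
  ],
  "angular": [
    [0, 0, 0],
    [0, 0, 0],
    [0, 0, 0]
  ],
  "gripper": [0, 0, 0]
}}

```text
time: 7.03
position: [0.5404, 0.0375, 0.2424]
eef_rot: [3.085, 0.575, 0.006]
wrist_force: [3.4, -7.0, 11.0]
grip_width: 0.0
```

>>> {"method": "servo_tool", "body": {
  "linear": [
    [0, -0.05, 0],
    [0, 0, 0]
  ],
  "angular": [
    [0, 0, 0],
    [0, 0, 0]
  ],
  "gripper": [0, 0]
}}

```text
time: 7.2
position: [0.5401, 0.0379, 0.2425]
eef_rot: [3.084, 0.572, 0.007]
wrist_force: [6.0, -11.4, 8.4]
grip_width: -0.0007
```

>>> {"method": "servo_tool", "body": {
  "linear": [
    [0, -0.05, 0],
    [0, 0, 0],
    [0, 0, 0]
  ],
  "angular": [
    [0, 0, 0],
    [0, 0, 0],
    [0, 0, 0]
  ],
  "gripper": [0, 0, 0]
}}

```text
time: 7.45
position: [0.5399, 0.0381, 0.2424]
eef_rot: [3.083, 0.57, 0.008]
wrist_force: [9.5, -18.6, 6.9]
grip_width: 0.0001
```

The jaw is solidly at the stop: 21 N of push and no movement. I'll ease the push a little and lift straight up.

>>> {"method": "servo_tool", "body": {
  "linear": [
    [0, 0.04, 0],
    [0, 0, -0.1],
    [0, 0, -0.1],
    [0, 0, -0.15],
    [0, 0.03, -0.3],
    [0, 0.05, -0.6],
    [0, 0, -0.8],
    [0, 0, -0.8],
    [0, 0, -0.5],
    [0, 0, 0]
  ],
  "angular": [
    [0, 0, 0],
    [0, 0, 0],
    [0, 0, 0],
    [0, 0, 0],
    [0, 0, 0],
    [0, 0, 0],
    [0, 0, 0],
    [0, 0, 0],
    [0, 0, 0],
    [0, 0, 0]
  ],
  "gripper": [0, 0, 0, 0, 0, 0, 0, 0, 0, 0]
}}

```text
time: 8.28
position: [0.5401, 0.0389, 0.3794]
eef_rot: [3.087, 0.578, 0.01]
wrist_force: [0.1, 1.0, 0.2]
grip_width: 0.0002
```

>>> {"method": "servo_tool", "body": {
  "linear": [
    [-0.8, 0.2, 0],
    [-0.8, 0.2, 0],
    [-0.8, 0.2, 0],
    [-0.8, 0.2, 0],
    [0, 0, 0]
  ],
  "angular": [
    [0, 0, 0],
    [0, 0, 0],
    [0, 0, 0],
    [0, 0, 0],
    [0, 0, 0]
  ],
  "gripper": [0, 0, 0, 0, 0]
}}

```text
time: 8.7
position: [0.4275, -0.0411, 0.3737]
eef_rot: [3.088, 0.571, -0.006]
wrist_force: [1.2, 0.2, -0.6]
grip_width: 0.0002
```

Run:
```python
from fit import *
o=env.get_obs(); print(o["position"],o["wrist_force"],o["time"])
a=env.camera("scene")[:,:,::-1]; b=a[180:330,210:400]; t=env.camera("top")[190:310,230:420,::-1]
cv2.imwrite("pics/s3.png",np.vstack([cv2.resize(b,(380*1,300),interpolation=cv2.INTER_CUBIC),cv2.resize(t,(380,240),interpolation=cv2.INTER_CUBIC)]))
```

```text
[ 0.42752503 -0.04110832  0.37368573] [ 1.23731563  0.16357279 -0.59033781] 8.7
```

View pics/s3.png

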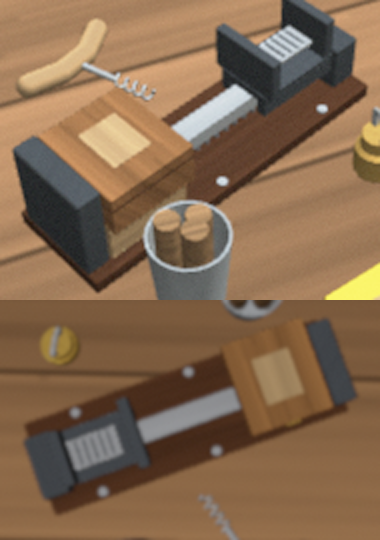

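The jaw is against the end block: in the scene crop the lug at (315,25) meets the block at (340,50). The plate is up, and the case, cup, lock and corkscrew are where they were. I'm handing in.

```bash
python3 -c "
from rig import env
print(env.job_done(), env.get_obs()['time'])"
```

```text
the job is handed in; nothing more can be done
the job is handed in; nothing more can be done
```

The clamp is open, and I handed the job in at about 8.8 s of the 32 s allowed. I pressed the release plate to its stop with closed fingers and slid the jaw about 110 mm back to the end block. I then lifted straight off and moved the arm clear.

- **Jaw home:** I pushed the lug with about 21 N and it did not move. In the last pictures the jaw is touching the end block.
- **Release plate:** it looks raised in the last picture, and the wrist force is back near zero. I judged this by eye and did not measure the plate height.
- **Case and other objects:** the case is still on its rests, and the cup, bottle lock and corkscrew look unmoved.
- **Forces:** none of the wrist readings at the end of each move passed about 22 N.
- **Disagreement:** the two cameras put the clamp about 6 mm apart in x, so I used a position between them. It was close enough for the press.

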